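# Dispense one keepsake token at a carving stall

## Robot

A 7-joint arm with a two-finger parallel gripper is mounted at the origin on the work surface. World frame = base frame: x ahead of the robot, y to its left, z up, the work surface at z = 0. Lengths are in mm, angles in rad, forces in N, time in s.
With the tool pointing down it reaches from about 400 to 875 mm from the base axis. Payload 4.4 kg.
Tool frame: the origin (TCP) lies midway between the tips of the shut fingers; the grasp point (between the pads) lies 19 mm behind it (ctrl.grip_point_offset is the distance from the TCP to the grasp point, in mm); z points along the fingers, y is the direction in which the jaws open and shut (so a half turn about z gives the same grasp; the last joint's range is limited). The gripper opens to 85 mm and grips with 20 to 120 N. Pads are 22 mm wide; open, the fingers measure 114 mm over their backs; the gripper's body (76 mm by 85 mm) begins 54 mm behind the grasp point. The pads swing forward as they close: fully open they stand 13 mm farther back than shut.
Start: joints at [1.061, 0.628, 0.038, 1.517, -0.027, 0.996, -0.02], TCP at [279.123, -587.034, 193.913] pointing down, gripper open.
Joint ranges: [-3.06, 3.06], [-0.37, 2.12], [-1.25, 1.32], [0.18, 2.47], [-1.1, 4.24], [0.23, 1.98], [-2.94, 2.94]. Speed limits (rad/s): [2.57, 2.57, 3.14, 3.14, 3.14, 3.14, 3.14].

## Interface

Orientations are given as [roll, pitch, yaw] about the fixed x, y, z axes, in that order (R = Rz(yaw) Ry(pitch) Rx(roll)).
In Python, from cell import ctrl, imaging, models gives the robot as it stands. The module is installed in compiled form; this text tells all that it offers.
- The arm moves only by the tool drive_tool, never from a script. Its argument "deltas" is text: rows parted by semicolons, each of 5 numbers parted by spaces: the shift along the tool's x, y, z in m, then the turn about the tool's z in degrees, then the finger opening in m, from 0 to 0.0854. A call has 1 to 12 rows; each row is the pose to reach, as a shift and turn from the pose commanded when the call began, along the tool's axes at that moment; what a row does not reach only later rows make up. A row lasts 1/8 s, in which the tool goes at most 62.5 mm and 10.7 degrees, less where a joint would pass 70% of its speed; a pose out of reach is approached as far as the arm can. A call with a gripper value outside its range is refused whole. The fingers move at their own pace and stop on an object; the grip force is fixed at half the most. Time passes only in rows, so rows that repeat a pose let the fingers close. It gives the time, the measured TCP pose, the force and the opening at its end, in the units of the state.
- ctrl.read_state(): the state, without advancing time (a new reading comes with each control period).
- imaging.get_image(name): name is "side" or "top" or "wrist"; returns a dict with "color" (400x640x3 uint8, red, green, blue), "range_z" (400x640 float32, mm along the optical axis (not along the pixel's ray), 0 where there is no reading), "vfov" (degrees; the focal length in pixels is half the picture's height over the tangent of half this angle, whatever the lens; pixels are square), "cx", "cy" (the principal point, pixels), "extrinsics" (4x4, takes a point from camera to world coordinates). Camera axes: x right, y down, z forward; pixel columns grow to the right and rows downward; lengths in mm; the calibration is good to about 2 mm. A picture is of the moment at which its call begins.
- ctrl.finish_job(): hands the job in, once; it reports no verdict.
Trained networks look in a picture, given as the dict that the camera call returned (one of the last four; its "shot" number tells which), for a name from the list of things; names that differ only in an ending like _2 or _b are one class to them, and where a whole thing is asked for, a point or a joint stands for the part that bears it (a point fixed in the world has none). Each returns a list of dicts, best first, with "score" (0 to 1); they miss things now and then, are a little off and sometimes report something else, mostly with a low value. They report only what shows in the picture. A call takes as long as a camera call.
- models.spot_in(picture, thing): "point" ([column, row] in pixels, amid what is visible of it).
- models.landmark_of(picture, thing): "point" ([column, row] in pixels: a listed point, or the origin of a listed thing).
The state is a dict: "clock": time; "qpos": joint angles; "qd": joint speeds; "tau": joint torques, N m; "eef_pos": TCP position; "tool_rot": TCP orientation; "force": force on the tool from outside, world axes, zero at the start; "torque": the same for the moment, N m; "width": finger opening in mm.
Only numpy, scipy, OpenCV 4.12 (cv2) and the standard library are available. Lean on these libraries where they do the work, as an engineer would, in place of code of your own. Each camera call takes 0.05 s, during which the arm holds its last target.

## Task

Press the red plunger of the token dispenser all the way down once and let it come back up, so that a single blue wooden token slides out onto the counter; then nudge that token along the counter until it lies flat and wholly on the red round. Only push it, keeping it flat on the counter: do not pick it up, and do not let a second token out. Leave the carvings and other goods standing where they are.

Things in the scene. Friction and masses are not known exactly. Their poses are not given: they have to be found in the camera images.
- dispenser: Token dispenser of dark wood fixed to the counter, 130 long (x) x 54 wide (y) x 49 mm high. Origin on the counter under the centre of the open-topped magazine that holds the stack. The housing with the plunger reaches to x=+106; a clear plate closes the front at x=-24. The bottom token leaves under it through a 15 mm slot, along -x, roughly towards the robot (yaw up to 0.4 rad).
- plunger_top (a point): Centre of the top face of the red plunger knob (32 mm diameter, 12 mm thick), which sticks up from the housing; 86 mm above the counter when up, 60 mm when fully down. It moves straight down.
- plunger (a joint): Plunger travel in m: 0 up, 0.026 fully down (stop). Spring return: 1.5 N to start, 4 N at the stop. A linkage drives a flat slide three times as far, which pushes the bottom token right out at full stroke; it draws back as the plunger rises, then the next token drops into place. A second press would push that out.
- landing (a point): Point on the counter where the centre of the pushed-out token comes to rest after a slow full press (it may lie a few mm to 20 mm further after a quick one): 78 mm from the dispenser's origin along its -x.
- token_1: The bottom token, the one that comes out: disc of blue-painted wood with a pale ring mark on top, 40 mm diameter, 12 mm thick, about 14 g. Origin at the centre of its underside, z up. It starts in the magazine on the counter.
- token_2: The second token in the stack, same as token_1; must stay in the magazine (it drops by 12 mm when token_1 has gone).
- token_3: The top token in the stack, same as token_1; must stay in the magazine.
- red_round: Flat red painted round on the counter, 120 mm diameter, no thickness to catch on. Origin at its centre. It lies to the left or to the right of the dispenser.
- green_round: Flat green painted round, 120 mm diameter, on the other side; not the place for this token.
- turtle: Loose carved wooden turtle, about 76 x 56 x 32 mm high, origin under its centre; leave it alone.
- bell: Loose small brass hand bell, 48 mm diameter, 56 mm high, origin under its centre; leave it alone.
- bowl: Loose dark wooden bowl, 84 mm rim diameter, 35 mm high, origin under its centre; leave it alone.
- trinket_box: Loose wooden trinket box, 58 x 48 x 46 mm high, origin under its centre; leave it alone.

How it is judged (in metres and radians):
On the way, in this order (a step that is already met when the one before it is completed fails the run):
1. the plunger is pressed all the way down (value of joint plunger above 0.0235 m), for 0.05 s.
2. the plunger is back up and token_1 lies clear of the dispenser (value of joint plunger below 0.003 m and x of token_1 in the frame of dispenser below -0.05 m and height (world z) of token_1 below 0.004 m), for 0.2 s.
At the end, for the whole second after the job is handed in: token_1 lies flat and at rest wholly on the red round (centres within 42 mm), the plunger is back up (within 3 mm), and the other two tokens are still in the magazine (within 10 mm of its axis) (horizontal distance between token_1 and red_round below 0.042 m and height (world z) of token_1 below 0.004 m and angle between token_1's own z axis and vertical below 0.1 rad and linear speed of token_1 below 0.01 m/s and value of joint plunger below 0.003 m and horizontal distance between each of token_2, token_3 and dispenser below 0.01 m); the robot touches nothing.
It fails at once if the token is lifted off the counter (by more than 12 mm) or turned on edge (height (world z) of token_1 above 0.012 m or angle between token_1's own z axis and vertical above 0.7 rad).
It fails at once if a second token leaves the magazine (horizontal distance between any of token_2, token_3 and dispenser above 0.015 m).
It fails at once if a bystander is moved by more than 15 mm or tipped (distance of any of turtle, bell, bowl, trinket_box from where it was at the start of the episode above 0.015 m or angle between any of turtle, bell, bowl, trinket_box's own z axis and vertical above 0.4 rad).
It also fails if it takes over 64 s, if anything falls off the work surface, if the arm or the gripper's body presses on something with over 40 N, if the wrist force passes 120 N, or if a joint passes its speed limit or range.

## Working session

There is one attempt and no reset: what is moved stays moved. The work goes in short steps, Python scripts to look and compute and a tool call to move; the robot and the scene stay as the last step left them, time stands still between calls to the robot, and variables do not carry over. Pictures are saved under pics/ and viewed, and the job is handed in when it is done.

Besides the shell and the picture viewer there is one more tool, called as name(argument=value, ...) on one line, values as JSON. drive_tool: Moves the arm, as the interface text tells. Its arguments: {"type":"object","properties":{"deltas":{"type":"string"}},"required":["deltas"]}

```bash
mkdir -p pics
cat > h.py <<'E'
import numpy as np,cv2
from cell import ctrl,imaging,models
def save(im,n): cv2.imwrite('pics/'+n+'.png',im['color'][:,:,::-1])
def w(im,p,z=None):
    f=200/np.tan(np.radians(im['vfov'])/2); c,r=p
    d=np.array([(c-im['cx'])/f,(r-im['cy'])/f,1.]); E=np.array(im['extrinsics'])
    if z is None:
        k=im['range_z'][int(round(r)),int(round(c))]
        return E[:3,:3]@(d*k)+E[:3,3]
    D=E[:3,:3]@d; return E[:3,3]+D*(z-E[2,3])/D[2]
def st():
    s=ctrl.read_state(); print({k:np.round(s[k],3).tolist() for k in('clock','eef_pos','tool_rot','force','width','qpos')})
E
python3 - <<'E'
from h import *
st()
for n in('top','side'):
    im=imaging.get_image(n); save(im,n+'0')
    for t,z in [('dispenser',0),('plunger_top',86),('landing',0),('red_round',0),('green_round',0),('turtle',0),('bell',0),('bowl',0),('trinket_box',0),('token_1',None)]:
        L=models.landmark_of(im,t)[:2]
        print(n,t,[(np.round(l['point']).tolist(),round(l['score'],2),np.round(w(im,l['point'],z)).tolist()) for l in L])
E
```

```text
{'clock': 0.0, 'eef_pos': [278.835, -586.411, 192.989], 'tool_rot': [-3.14, 0.0, 0.444], 'force': [0.013, -0.188, -0.177], 'width': 85.591, 'qpos': [1.061, 0.629, 0.038, 1.518, -0.027, 0.996, -0.02]}
top dispenser [([323.0, 189.0], 0.95, [616.0, 7.0, 0.0]), ([328.0, 167.0], 0.22, [692.0, -10.0, 0.0])]
top plunger_top [([328.0, 163.0], 0.66, [687.0, -9.0, 86.0])]
top landing []
top red_round [([256.0, 233.0], 0.73, [465.0, 228.0, 0.0])]
top green_round [([403.0, 232.0], 0.92, [476.0, -261.0, 0.0])]
top turtle [([249.0, 166.0], 0.56, [689.0, 260.0, 0.0])]
top bell [([411.0, 175.0], 0.52, [668.0, -289.0, 0.0]), ([328.0, 165.0], 0.5, [696.0, -7.0, -0.0])]
top bowl [([195.0, 243.0], 0.93, [427.0, 427.0, 0.0])]
top trinket_box [([446.0, 236.0], 0.58, [466.0, -404.0, 0.0])]
top token_1 [([442.0, 235.0], 0.71, [469.0, -389.0, 13.0]), ([323.0, 191.0], 0.58, [605.0, 8.0, 38.0])]
side dispenser [([328.0, 226.0], 0.65, [618.0, 1.0, 0.0])]
side plunger_top [([348.0, 202.0], 0.57, [679.0, 5.0, 86.0]), ([357.0, 282.0], 0.51, [641.0, -385.0, 86.0])]
side landing []
side red_round [([281.0, 193.0], 0.72, [469.0, 248.0, 0.0])]
side green_round [([288.0, 278.0], 0.68, [477.0, -255.0, 0.0])]
side turtle [([343.0, 187.0], 0.66, [708.0, 275.0, 0.0]), ([359.0, 277.0], 0.59, [673.0, -263.0, 0.0])]
side bell [([359.0, 282.0], 0.7, [670.0, -285.0, 0.0])]
side bowl [([269.0, 172.0], 0.52, [423.0, 432.0, 0.0])]
side trinket_box [([286.0, 319.0], 0.64, [468.0, -409.0, 0.0])]
side token_1 [([333.0, 217.0], 0.38, [629.0, -21.0, 49.0])]
```

Run:
```python
import cv2
a=cv2.imread('pics/top0.png'); b=cv2.imread('pics/side0.png')
cv2.imwrite('pics/c.png',cv2.resize(a[130:290,160:480],(800,400),interpolation=cv2.INTER_CUBIC))
```

```text
(no output)
```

View pics/c.png

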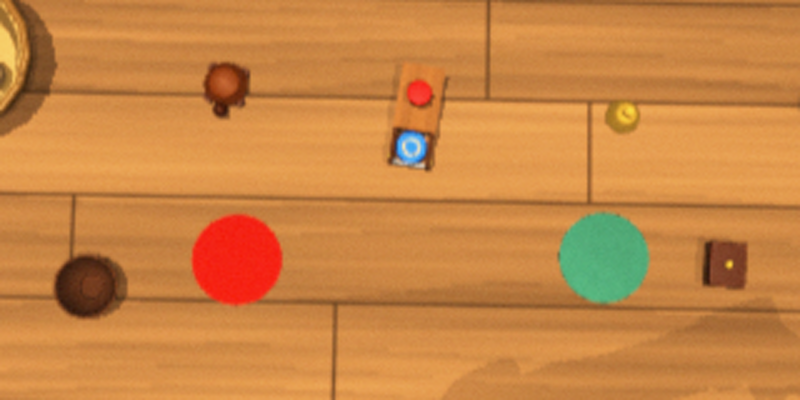

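View pics/side0.png

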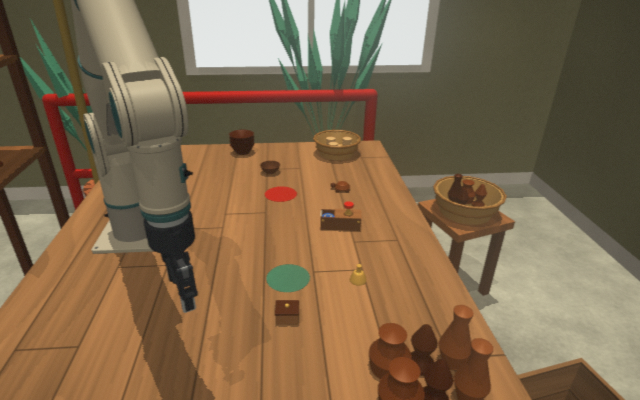

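The top view shows the dispenser with its knob at about (328,167) and the magazine at (324,189). The red round is on the left at (255,234) and the green one on the right. I'll refine these by colour.

```bash
cat >> h.py <<'E'
def blob(m,roi):
    c0,r0,c1,r1=roi; mm=np.zeros(m.shape,np.uint8); mm[r0:r1,c0:c1]=m[r0:r1,c0:c1]
    n,l,s,c=cv2.connectedComponentsWithStats(mm)
    i=1+np.argmax(s[1:,4]); return c[i],s[i]
def masks(im):
    c=im['color'].astype(int); R,G,B=c[...,0],c[...,1],c[...,2]
    return ((R>150)&(G<70)&(B<70)).astype(np.uint8),((B>R+40)&(B>120)).astype(np.uint8)
E
python3 - <<'E'
from h import *
im=imaging.get_image('top'); r,b=masks(im)
E=np.array(im['extrinsics']);print(np.round(E,2).tolist(),im['vfov'])
for n,m,roi,z in[('knob',r,(315,155,345,180),86),('red',r,(230,210,285,260),0),('stack',b,(310,175,340,205),36)]:
    c,s=blob(m,roi); print(n,c,s,w(im,c,z),w(im,c))
print(imaging.get_image('wrist')['extrinsics'])
E
```

```text
[[0.02, -1.0, 0.09, 446.98], [-1.0, -0.02, 0.0, -1.86], [0.0, -0.09, -1.0, 1431.66], [0.0, 0.0, 0.0, 1.0]] 49.945320767164326
knob [327.46153846 166.70512821] [323 162  10  10  78] [676.51674422  -6.08330748  86.        ] [677.04444561  -6.09300798  82.90634533]
red [254.30109671 233.3888335 ] [ 237  216   36   36 1003] [462.79928463 232.95316313   0.        ] [462.82146608 233.28243987  -2.00756667]
stack [324.19130435 188.40869565] [319 182  12  14 115] [613.05294754   3.24010536  36.        ] [613.43917348   3.25197541  32.75418743]
[[ 4.28584127e-01 -8.70426495e-01 -2.42225850e-01  3.39223199e+02]
 [-9.03501625e-01 -4.13095764e-01 -1.14178388e-01 -5.57844411e+02]
 [-6.78578866e-04  2.67786494e-01 -9.63478040e-01  3.74219293e+02]
 [ 0.00000000e+00  0.00000000e+00  0.00000000e+00  1.00000000e+00]]
```

drive_tool(deltas="0.0507 -0.0295 0 -7 0; 0.1014 -0.059 0 -14 0; 0.1521 -0.0885 0 -21 0; 0.2028 -0.118 0 -28 0; 0.2535 -0.1475 0 -35 0; 0.3042 -0.177 0 -42 0; 0.3549 -0.2065 0 -49 0; 0.4056 -0.236 0 -56 0; 0.4563 -0.2655 0 -63 0; 0.507 -0.295 0 -70 0; 0.5577 -0.3245 0 -77 0; 0.6084 -0.3538 0 -83 0")

```text
clock: 2.7
eef_pos: [677.8, -5.0, 194.1]
tool_rot: [3.141, 0.001, 1.895]
force: [1.0, -0.2, 0.5]
width: -0.1
```

drive_tool(deltas="0 0 0 0 0; 0 0 0 0 0; 0 0 0 0 0")

```text
clock: 3.08
eef_pos: [676.1, -8.7, 193.9]
tool_rot: [-3.141, 0.001, 1.889]
force: [0.4, -0.0, -0.2]
width: -0.0
```

Run:
```python
from h import *
st()
im=imaging.get_image('wrist'); save(im,'w1')
for t,z in [('dispenser',0),('plunger_top',86)]:
    print(t,[(l,w(im,l['point'],z)) for l in models.landmark_of(im,t)[:2]])
r,b=masks(im)
c,s=blob(r,(0,0,640,400)); print(c,s,w(im,c,86),w(im,c))
im=imaging.get_image('side'); save(im,'s1')
```

```text
{'clock': 3.075, 'eef_pos': [676.125, -8.748, 193.926], 'tool_rot': [-3.141, 0.001, 1.889], 'force': [0.36, -0.05, -0.169], 'width': -0.013, 'qpos': [0.169, 0.689, -0.359, 1.427, 0.259, 1.072, 0.08]}
dispenser [({'point': [277.4, 148.1], 'score': 0.57}, array([ 6.15738800e+02, -1.03314684e-01,  0.00000000e+00]))]
plunger_top [({'point': [322.9, 186.5], 'score': 0.75}, array([676.67981742,  -9.00507423,  86.        ]))]
[323.71141782 182.46549561] [308 167  32  32 797] [676.16612856  -4.94967866  86.        ] [676.11811784  -4.81904202  86.61670426]
```

View pics/w1.png

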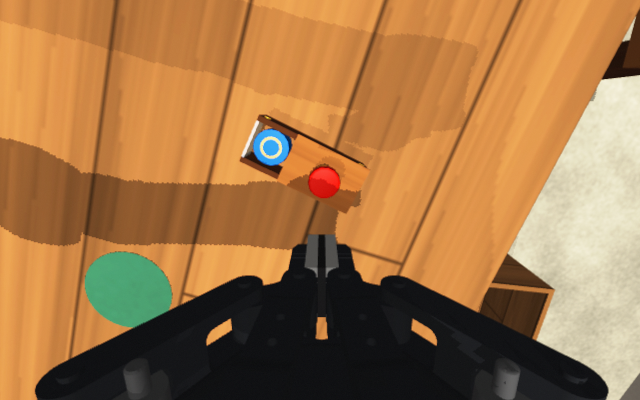

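The wrist view shows the knob at (324,182), the stack at (270,147), and the slot plate at (250,140) on the robot side. The knob centre works out to about (676,-5). I'll descend to just above it.

drive_tool(deltas="0.0035 0.001 0.03 0 0; 0.0035 0.001 0.06 0 0; 0.0035 0.001 0.085 0 0; 0.0035 0.001 0.1 0 0; 0.0035 0.001 0.1 0 0; 0.0035 0.001 0.1 0 0")

```text
clock: 4.03
eef_pos: [677.4, -2.6, 95.0]
tool_rot: [3.14, 0.0, 1.892]
force: [0.2, -0.0, -0.2]
width: 0.3
```

drive_tool(deltas="0 0 0.003 0 0; 0 0 0.006 0 0; 0 0 0.009 0 0; 0 0 0.012 0 0; 0 0 0.015 0 0; 0 0 0.018 0 0; 0 0 0.021 0 0; 0 0 0.024 0 0; 0 0 0.027 0 0; 0 0 0.03 0 0; 0 0 0.032 0 0; 0 0 0.032 0 0")

```text
clock: 5.52
eef_pos: [676.4, -2.7, 61.7]
tool_rot: [-3.141, -0.0, 1.892]
force: [0.1, 0.6, 1.2]
width: 0.5
```

drive_tool(deltas="0 0 0.001 0 0; 0 0 0.002 0 0; 0 0 0.003 0 0; 0 0 0.003 0 0; 0 0 0.003 0 0")

```text
clock: 6.15
eef_pos: [676.6, -2.7, 59.0]
tool_rot: [3.141, 0.0, 1.892]
force: [0.4, 0.6, -0.2]
width: -0.1
```

Run:
```python
from h import *
st()
im=imaging.get_image('wrist'); save(im,'w2')
im=imaging.get_image('side'); save(im,'s2')
a=cv2.imread('pics/s2.png')[150:270,240:440]; cv2.imwrite('pics/s2c.png',cv2.resize(a,(800,480),interpolation=cv2.INTER_CUBIC))
```

```text
{'clock': 6.15, 'eef_pos': [676.57, -2.658, 58.958], 'tool_rot': [3.141, 0.0, 1.892], 'force': [0.391, 0.576, -0.18], 'width': -0.103, 'qpos': [0.14, 0.835, -0.316, 1.54, 0.322, 0.818, 0.021]}
```

View pics/w2.png

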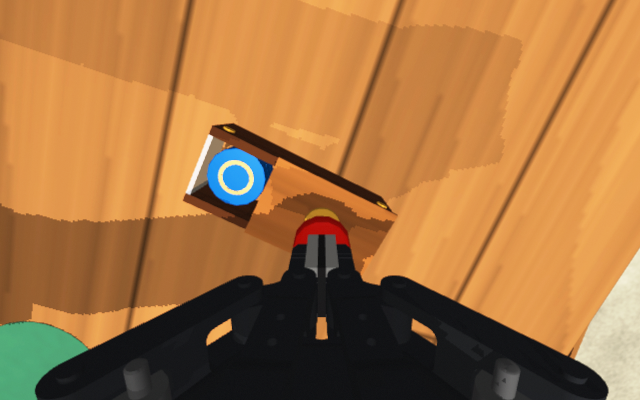

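View pics/s2c.png

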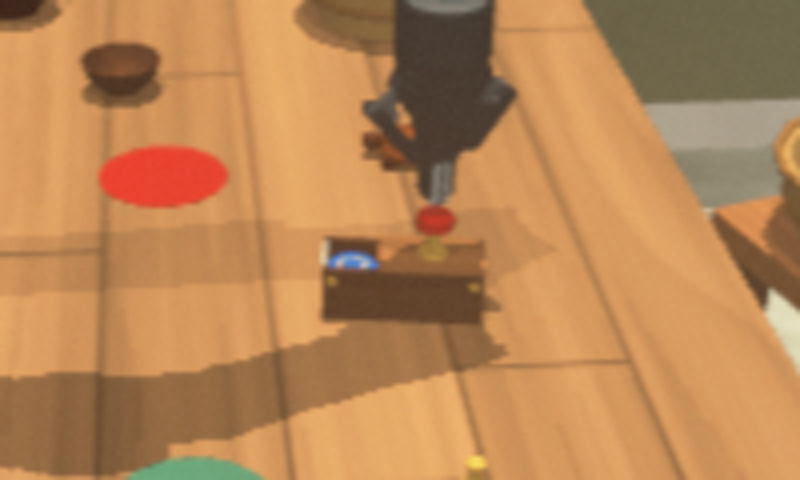

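Run:
```python
from h import *
im=imaging.get_image('wrist')
for p in[(300,238),(322,225),(345,238),(322,213),(322,240),(322,250),(322,280),(310,245),(335,245),(237,178),(290,210),(320,165),(300,225)]: print(p,im['color'][p[1],p[0]],np.round(w(im,p),1))
s=imaging.get_image('side')
r,b=masks(s); c,q=blob(r,(335,190,365,215)); print(c,q,w(s,c))
for p in[(349,197),(350,192),(349,200),(350,180)]: print(p,s['color'][p[1],p[0]],np.round(w(s,p),1))
t=imaging.get_image('top'); save(t,'t2'); r,b=masks(t)
r=masks(t)[0]; print(r[155:180,310:345].sum())
cv2.imwrite('pics/t2c.png',cv2.resize(cv2.imread('pics/t2.png')[130:230,250:400],(750,500),interpolation=cv2.INTER_CUBIC))
```

```text
(300, 238) [175  11   5] [663.5  -3.3  86.8]
(322, 225) [182  17  11] [672.5   7.2  85.9]
(345, 238) [175  11   4] [686.8   3.8  85.4]
(322, 213) [184 129  37] [674.    3.2  52.7]
(322, 240) [15 14 13] [672.    8.5 109.2]
(322, 250) [17 15 16] [672.2   8.  118.6]
(322, 280) [27 27 27] [673.9   2.7 133.9]
(310, 245) [88 86 84] [667.1   6.1 113. ]
(335, 245) [82 81 78] [677.7   9.8 113.3]
(237, 178) [ 39 160 245] [613.2   3.8  37.1]
(290, 210) [125  69  31] [653.8  -2.3  50. ]
(320, 165) [215 142  74] [ 6.655e+02  2.400e+01 -2.000e-01]
(300, 225) [133  52  25] [663.1 -10.3  49.6]
[348.33333333 204.71428571] [345 202   8   6  42] [677.97072512 -15.83368484  89.26888969]
(349, 197) [119 110  98] [679.  -14.2 116.2]
(350, 192) [113 104  93] [682.4  -8.5 130.8]
(349, 200) [121 106  95] [679.5 -14.5 105.5]
(350, 180) [76 60 49] [678.5 -18.  177.6]
0
```

View pics/t2c.png

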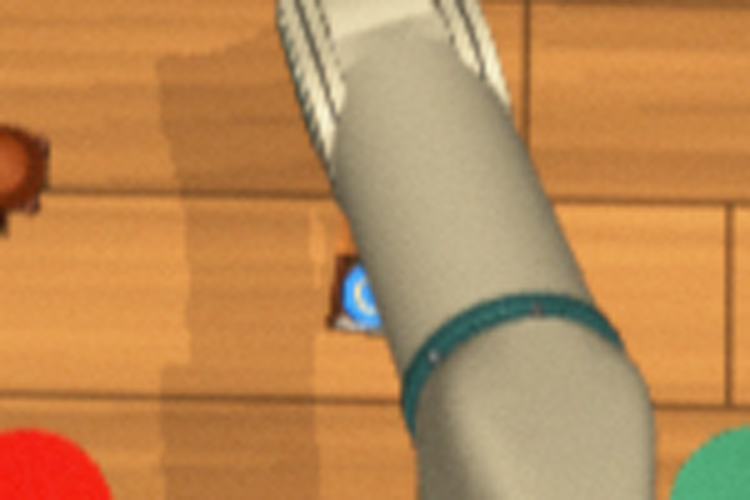

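Run:
```python
from h import *
def proj(im,P):
    E=np.array(im['extrinsics']); f=200/np.tan(np.radians(im['vfov'])/2); c=E[:3,:3].T@(np.array(P)-E[:3,3]); return f*c[0]/c[2]+im['cx'],f*c[1]/c[2]+im['cy'],c[2]
s=ctrl.read_state(); P=s['eef_pos']
for n in('wrist','side'):
    im=imaging.get_image(n); print(n,im['vfov'],im['cx'],im['cy'])
    for dz in(0,20,40,50): print(dz,np.round(proj(im,P+np.array([0,0,dz])),1))
    if n=='wrist':
        for r in range(222,262,3): print(r,im['color'][r,318],im['range_z'][r,318],np.round(w(im,(318,r)),1))
    E=np.array(im['extrinsics']);print(E[:3,3])
```

```text
wrist 66.54783897848677 321.19819132117107 197.8150264940726
0 [323.  225.7 192. ]
20 [323.2 238.3 172.7]
40 [323.5 254.  153.5]
50 [323.6 263.4 143.8]
222 [162  14  11] 162.72104 [670.    8.2  85.9]
225 [181  15  12] 163.02483 [670.5   6.6  86.1]
228 [180  15  10] 164.00652 [671.1   4.8  85.6]
231 [179  15   9] 163.66742 [671.5   3.4  86.3]
234 [120  32  31] 149.16594 [670.4   7.3 100.3]
237 [55 55 53] 145.34082 [670.4   7.4 104.2]
240 [42 41 41] 140.78177 [670.3   7.8 108.8]
243 [40 40 39] 137.0465 [670.3   8.  112.6]
246 [40 40 40] 135.48909 [670.5   7.4 114.4]
249 [27 26 25] 132.52994 [670.5   7.4 117.5]
252 [27 26 26] 129.35805 [670.5   7.5 120.8]
255 [28 27 26] 126.85402 [670.6   7.4 123.4]
258 [15 14 14] 123.60146 [670.5   7.7 126.7]
261 [17 17 17] 120.75841 [670.5   7.9 129.6]
[653.86753144  61.80612355 239.26681783]
side 49.303066854854585 311.93105070287163 201.5461137323889
0 [ 346.8  210.9 1405.7]
20 [ 347.1  205.5 1396. ]
40 [ 347.4  200.  1386.2]
50 [ 347.5  197.3 1381.3]
[  459.69232235 -1200.68795746   771.24182186]
```

The fingertips are visibly at z of about 101, while the reported TCP is 59, and the knob is still up. Both the wrist and side depth agree, so the true tip sits about 42 mm behind the reported TCP. I'll go by vision and force and descend gently.

drive_tool(deltas="-0.001 0 0.003 0 0; -0.002 0 0.006 0 0; -0.002 0 0.009 0 0; -0.002 0 0.011 0 0; -0.002 0 0.011 0 0")

```text
clock: 7.12
eef_pos: [677.0, -4.7, 47.8]
tool_rot: [-3.141, 0.0, 1.892]
force: [-0.6, -1.3, 0.0]
width: -0.2
```

Run:
```python
from h import *
st()
im=imaging.get_image('wrist'); save(im,'w3')
for r in range(222,262,3): print(r,im['color'][r,318],np.round(w(im,(318,r)),1))
```

```text
{'clock': 7.125, 'eef_pos': [676.999, -4.687, 47.847], 'tool_rot': [-3.141, 0.0, 1.892], 'force': [-0.609, -1.267, 0.009], 'width': -0.233, 'qpos': [0.14, 0.85, -0.312, 1.544, 0.327, 0.8, 0.02]}
222 [122  10   7] [669.7   8.7  82.1]
225 [163  16  11] [669.8   8.3  85.2]
228 [184  17  12] [670.3   6.7  85.1]
231 [182  15   9] [670.7   5.6  86.1]
234 [121  33  31] [670.8   5.6  90. ]
237 [56 57 55] [670.9   5.4  93.2]
240 [40 40 41] [671.    5.   95.8]
243 [42 41 41] [671.    5.4 100. ]
246 [42 41 41] [670.9   5.6 103.9]
249 [28 27 26] [670.9   5.6 106.9]
252 [28 27 26] [670.9   5.7 110. ]
255 [28 26 26] [671.1   5.4 112.2]
258 [17 16 16] [671.2   5.  114.2]
261 [17 16 16] [671.1   5.4 117.6]
```

View pics/w3.png

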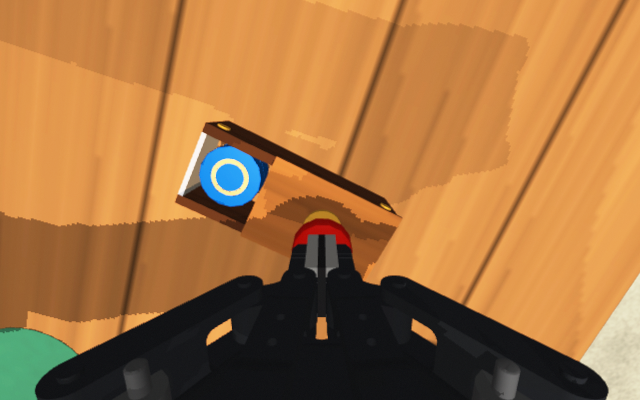

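drive_tool(deltas="0 0 0.002 0 0; 0 0 0.004 0 0; 0 0 0.006 0 0; 0 0 0.008 0 0; 0 0 0.01 0 0; 0 0 0.012 0 0; 0 0 0.012 0 0")

```text
clock: 8.05
eef_pos: [677.2, -4.6, 35.6]
tool_rot: [-3.142, 0.0, 1.892]
force: [-0.1, -1.1, 2.3]
width: -0.1
```

drive_tool(deltas="0 0 0.002 0 0; 0 0 0.004 0 0; 0 0 0.006 0 0; 0 0 0.008 0 0; 0 0 0.01 0 0; 0 0 0.012 0 0; 0 0 0.012 0 0")

```text
clock: 8.93
eef_pos: [677.2, -4.6, 23.8]
tool_rot: [3.142, 0.0, 1.892]
force: [-1.1, -1.1, 3.1]
width: -0.3
```

Run:
```python
from h import *
st()
im=imaging.get_image('wrist'); save(im,'w4')
for r in range(222,262,3): print(r,im['color'][r,318],np.round(w(im,(318,r)),1))
```

```text
{'clock': 8.925, 'eef_pos': [677.203, -4.609, 23.756], 'tool_rot': [3.142, 0.0, 1.892], 'force': [-1.053, -1.08, 3.086], 'width': -0.291, 'qpos': [0.134, 0.881, -0.301, 1.554, 0.339, 0.759, 0.01]}
222 [125  11   9] [669.9   8.4  56.8]
225 [166  15  11] [670.1   7.9  59.7]
228 [188  19  13] [670.6   6.6  60.4]
231 [186  15   9] [671.    5.3  61.2]
234 [125  35  33] [670.8   5.9  66.6]
237 [59 58 57] [671.    5.5  69.1]
240 [41 41 40] [671.    5.8  73.5]
243 [42 42 42] [671.    5.7  76.6]
246 [41 40 39] [671.1   5.6  79.6]
249 [30 29 28] [671.1   5.6  82.6]
252 [29 28 28] [671.1   5.7  85.8]
255 [29 29 28] [671.1   5.8  88.8]
258 [16 17 16] [671.3   5.3  90.6]
261 [15 16 16] [671.3   5.5  93.5]
```

View pics/w4.png

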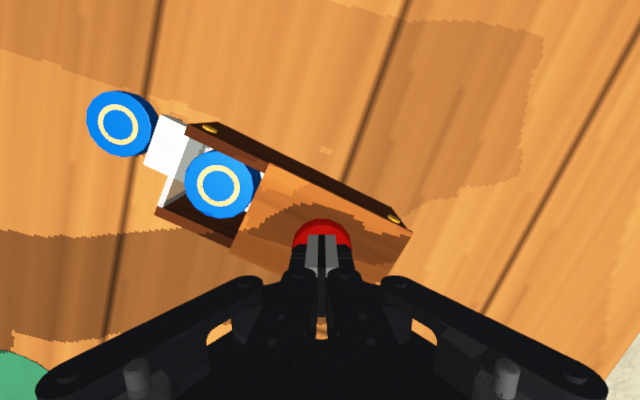

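The token is out at about (119,123) and the knob is near its stop. I'll press a little further to confirm the stop.

drive_tool(deltas="0 0 0.001 0 0; 0 0 0.002 0 0; 0 0 0.002 0 0")

```text
clock: 9.35
eef_pos: [677.2, -4.6, 22.7]
tool_rot: [3.141, 0.0, 1.892]
force: [-1.8, -1.3, 7.9]
width: 0.1
```

drive_tool(deltas="0 0 0.001 0 0; 0 0 0.0015 0 0; 0 0 0.0015 0 0")

```text
clock: 9.72
eef_pos: [677.4, -4.6, 22.7]
tool_rot: [3.141, 0.001, 1.892]
force: [-5.6, -1.0, 16.1]
width: 0.3
```

Force went from 3 N to 16 N with no further travel, so it's at the stop. Now raising.

drive_tool(deltas="0 0 -0.003 0 0; 0 0 -0.006 0 0; 0 0 -0.01 0 0; 0 0 -0.015 0 0; 0 0 -0.02 0 0; 0 0 -0.025 0 0; 0 0 -0.03 0 0; 0 0 -0.04 0 0; 0 0 -0.055 0 0; 0 0 -0.075 0 0; 0 0 -0.09 0 0; 0 0 -0.09 0 0")

```text
clock: 11.22
eef_pos: [678.5, -4.4, 112.6]
tool_rot: [3.138, 0.001, 1.892]
force: [0.2, 0.7, -0.3]
width: 0.3
```

Run:
```python
from h import *
st()
im=imaging.get_image('wrist'); save(im,'w5')
r,b=masks(im)
n,l,s,c=cv2.connectedComponentsWithStats(b)
for i in range(1,n):
    if s[i,4]>200: print(c[i],s[i],w(im,c[i]),w(im,c[i],12))
c,s=blob(r,(280,100,360,240)); print(c,s,w(im,c))
```

```text
{'clock': 11.225, 'eef_pos': [678.527, -4.422, 112.586], 'tool_rot': [3.138, 0.001, 1.892], 'force': [0.209, 0.677, -0.331], 'width': 0.282, 'qpos': [0.153, 0.773, -0.337, 1.504, 0.297, 0.912, 0.045]}
[177.80362538 118.48741188] [155  96  45  46 993] [537.45756914  15.88435128  14.1337004 ] [536.55613966  15.54653733  12.        ]
[176.68518519 118.97530864] [167 109  20  21 324] [535.96420188  14.91932417  12.63357033] [535.69459205  14.81737021  12.        ]
[252.46045504 160.06717226] [231 137  43  46 923] [611.97145684   4.10828646  29.12308522] [6.09164966e+02 4.78488028e-01 1.20000000e+01]
[250.94389439 159.73267327] [242 150  19  21 303] [610.6317837    3.95484533  29.02027966] [6.07756791e+02 3.38345601e-01 1.20000000e+01]
[319.27910448 212.42462687] [ 298  192   43   41 1340] [676.25910507  -5.32158185  85.46319013]
```

View pics/w5.png

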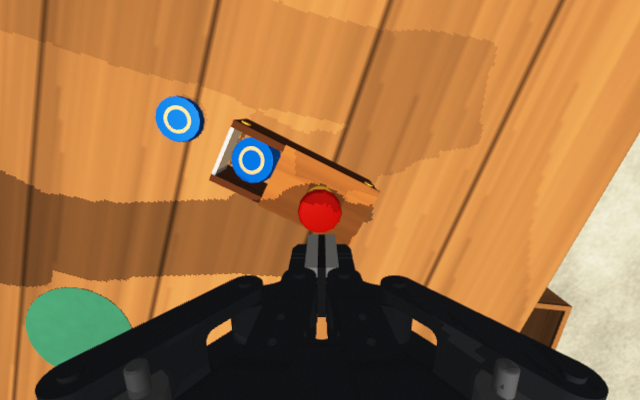

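drive_tool(deltas="0.002 -0.03 0 0 0.026; 0.004 -0.06 0 0 0.026; 0.006 -0.09 0 0 0.026; 0.007 -0.115 0 0 0.026; 0.007 -0.128 0 0 0.026; 0.007 -0.128 0 0 0.026; 0.007 -0.128 0 0 0.026")

```text
clock: 12.15
eef_pos: [554.8, -37.9, 110.4]
tool_rot: [3.14, -0.0, 1.893]
force: [0.7, 0.9, -0.2]
width: 26.0
```

Run:
```python
from h import *
st()
s=ctrl.read_state()
im=imaging.get_image('wrist'); save(im,'w6')
f=200/np.tan(np.radians(im['vfov'])/2)
v,u=np.mgrid[0:400,0:640]; Z=im['range_z']; ok=(Z>0)
P=np.stack([(u-im['cx'])/f*Z,(v-im['cy'])/f*Z,Z],-1)@np.array(im['extrinsics'])[:3,:3].T+np.array(im['extrinsics'])[:3,3]
q=P-s['eef_pos']; y=s['tool_rot'][2]; X=np.array([np.cos(y),np.sin(y),0]);Y=np.array([np.sin(y),-np.cos(y),0])
a=np.stack([q@X,q@Y,q[...,2]],-1)[ok&(P[...,2]>100)]
for h in range(20,140,8):
    m=a[(a[:,2]>=h)&(a[:,2]<h+8)]
    if len(m)>5: print(h,len(m),np.round(m.min(0)),np.round(m.max(0)))
r,b=masks(im)
n,l,st_,c=cv2.connectedComponentsWithStats(b)
for i in range(1,n):
    if st_[i,4]>200: print(c[i],w(im,c[i],12))
```

```text
{'clock': 12.15, 'eef_pos': [554.76, -37.886, 110.439], 'tool_rot': [3.14, -0.0, 1.893], 'force': [0.697, 0.873, -0.212], 'width': 25.975, 'qpos': [0.243, 0.622, -0.344, 1.86, 0.306, 0.709, 0.047]}
36 146 [-10. -23.  37.] [12. 19. 44.]
44 466 [-10. -28.  44.] [12. 25. 52.]
52 597 [-11. -28.  52.] [13. 26. 60.]
60 698 [-11. -28.  60.] [12. 25. 68.]
68 991 [-11. -27.  68.] [12. 24. 76.]
76 1045 [ -9. -44.  76.] [15. 42. 84.]
84 2773 [-12. -48.  84.] [15. 47. 92.]
92 6322 [-12. -53.  92.] [ 15.  50. 100.]
100 4448 [-13. -57. 100.] [ 19.  54. 108.]
108 8964 [-12. -60. 108.] [ 19.  58. 116.]
116 10281 [ -5. -64. 116.] [ 19.  62. 124.]
124 11798 [  4. -68. 124.] [ 21.  65. 132.]
132 4144 [ 13. -65. 132.] [ 22.  63. 139.]
[321.14611399 127.04559585] [535.99461084  15.35022634  12.        ]
[321.10094637 127.57728707] [536.10227515  14.898679    12.        ]
[401.45296524 169.14826176] [618.50530087   2.74729476  12.        ]
[399.08383234 168.63473054] [616.24084766   2.50135005  12.        ]
```

View pics/w6.png

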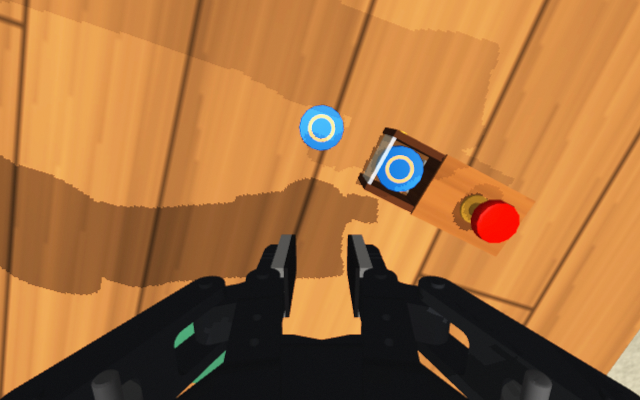

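The wrist view shows the token at (321,127) and the dispenser on the right. The linkage spreads ±45 mm from about 35 mm above the tips, so a straight push would graze the dispenser's front corner. I'll push in two legs, first along 80° past the dispenser and then on to the red round.

drive_tool(deltas="0.006 -0.007 0 7 0.026; 0.012 -0.014 0 14 0.026; 0.0183 -0.0213 0 21 0.026; 0.0183 -0.0213 0 28.5 0.026; 0.0183 -0.0213 0 28.5 0.026; 0.0183 -0.0213 0 28.5 0.026")

```text
clock: 12.95
eef_pos: [528.1, -27.5, 110.4]
tool_rot: [3.141, -0.0, 1.398]
force: [-0.1, 0.0, -0.3]
width: 25.8
```

drive_tool(deltas="0 0 0.03 0 0.026; 0 0 0.06 0 0.026; 0 0 0.09 0 0.026; 0 0 0.11 0 0.026; 0 0 0.12 0 0.026; 0 0 0.128 0 0.026; 0 0 0.13 0 0.026; 0 0 0.13 0 0.026")

```text
clock: 13.95
eef_pos: [527.9, -27.7, -19.2]
tool_rot: [3.141, -0.0, 1.395]
force: [0.9, 0.5, 0.4]
width: 26.0
```

```bash
cat > g.py <<'E'
from h import *
import sys
n=sys.argv[1]
st()
s=ctrl.read_state()
im=imaging.get_image('wrist'); save(im,n)
f=200/np.tan(np.radians(im['vfov'])/2)
v,u=np.mgrid[0:400,0:640]; Z=im['range_z']; ok=(Z>0)
P=np.stack([(u-im['cx'])/f*Z,(v-im['cy'])/f*Z,Z],-1)@np.array(im['extrinsics'])[:3,:3].T+np.array(im['extrinsics'])[:3,3]
dark=(im['color'].max(2)<110)&(v>225)&(v<290)&(np.abs(u-321)<75)
if (ok&dark).any(): print('finger min z',np.percentile(P[...,2][ok&dark],[0,1,3,10]).round(1))
r,b=masks(im)
N,l,t,c=cv2.connectedComponentsWithStats(b)
for i in range(1,N):
    if t[i,4]>200: print(c[i].round(),w(im,c[i],12).round(1),w(im,c[i]).round(1),t[i])
E
python3 g.py w7
```

```text
{'clock': 13.95, 'eef_pos': [527.911, -27.742, -19.19], 'tool_rot': [3.141, -0.0, 1.395], 'force': [0.901, 0.494, 0.394], 'width': 26.007, 'qpos': [0.079, 0.796, -0.121, 2.001, 0.249, 0.357, -0.416]}
finger min z [-1.7 -0.   0.7 27.2]
[514. 163.] [628.   -0.8  12. ] [616.    4.5  31.9] [ 469  119   84   91 3364]
[325. 163.] [536.3  15.8  12. ] [536.3  16.1  13.7] [ 285  124   81   80 3047]
[459. 165.] [601.3   3.2  12. ] [589.1  10.2  41. ] [451 134  17  62 592]
[325. 165.] [536.1  14.6  12. ] [536.2  14.8  12.8] [ 308  147   36   37 1020]
[500. 166.] [621.   -0.9  12. ] [611.1   3.9  29.9] [ 477  146   47   41 1479]
```

View pics/w7.png

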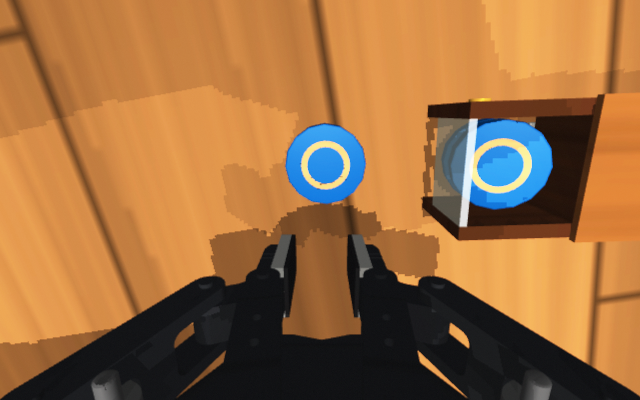

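drive_tool(deltas="0 0 0.005 0 0.026; 0 0 0.01 0 0.026; 0 0 0.014 0 0.026; 0 0 0.016 0 0.026; 0 0 0.016 0 0.026")

```text
clock: 14.62
eef_pos: [527.4, -27.7, -35.8]
tool_rot: [-3.141, 0.0, 1.395]
force: [0.2, -0.3, 0.3]
width: 25.8
```

```bash
python3 g.py w8
python3 - <<'E'
from h import *
im=imaging.get_image('wrist')
for c in (284,288,292,352,358):
  print(c,[(r,np.round(w(im,(c,r)),0)[1:].tolist()) for r in range(228,262,4)])
E
```

```text
{'clock': 14.625, 'eef_pos': [527.393, -27.727, -35.786], 'tool_rot': [-3.141, 0.0, 1.395], 'force': [0.248, -0.268, 0.253], 'width': 25.779, 'qpos': [0.072, 0.826, -0.11, 2.004, 0.256, 0.325, -0.422]}
finger min z [-0.9 -0.1  0.6 10.1]
[545. 169.] [630.9  -1.6  12. ] [617.4   4.3  31.3] [ 493  120   95  102 4221]
[327. 168.] [536.3  15.9  12. ] [536.3  16.   12.9] [ 282  125   90   89 3804]
[481. 171.] [603.2   2.7  12. ] [589.4  10.5  40.1] [ 469  133   26   76 1087]
[327. 171.] [536.1  14.6  12. ] [536.1  14.8  13. ] [ 307  151   41   41 1281]
[526. 173.] [622.6  -1.6  12. ] [611.1   3.9  30. ] [ 499  150   55   46 1958]
284 [(228, [-13.0, 0.0]), (232, [-14.0, 1.0]), (236, [-13.0, 9.0]), (240, [-13.0, 14.0]), (244, [-13.0, 19.0]), (248, [-14.0, 22.0]), (252, [-14.0, 26.0]), (256, [-14.0, 30.0]), (260, [-14.0, 33.0])]
288 [(228, [-13.0, 1.0]), (232, [-15.0, 0.0]), (236, [-14.0, 8.0]), (240, [-14.0, 14.0]), (244, [-14.0, 18.0]), (248, [-14.0, 24.0]), (252, [-14.0, 26.0]), (256, [-14.0, 30.0]), (260, [-14.0, 34.0])]
292 [(228, [-13.0, -0.0]), (232, [-16.0, -1.0]), (236, [-14.0, 9.0]), (240, [-14.0, 13.0]), (244, [-14.0, 18.0]), (248, [-15.0, 21.0]), (252, [-17.0, 21.0]), (256, [-19.0, 21.0]), (260, [-19.0, 24.0])]
352 [(228, [-18.0, 1.0]), (232, [-21.0, 0.0]), (236, [-19.0, 8.0]), (240, [-19.0, 13.0]), (244, [-19.0, 18.0]), (248, [-19.0, 23.0]), (252, [-20.0, 25.0]), (256, [-21.0, 25.0]), (260, [-22.0, 27.0])]
358 [(228, [-19.0, 0.0]), (232, [-21.0, 0.0]), (236, [-20.0, 9.0]), (240, [-19.0, 14.0]), (244, [-20.0, 18.0]), (248, [-20.0, 22.0]), (252, [-19.0, 28.0]), (256, [-19.0, 30.0]), (260, [-19.0, 34.0])]
```

View pics/w8.png

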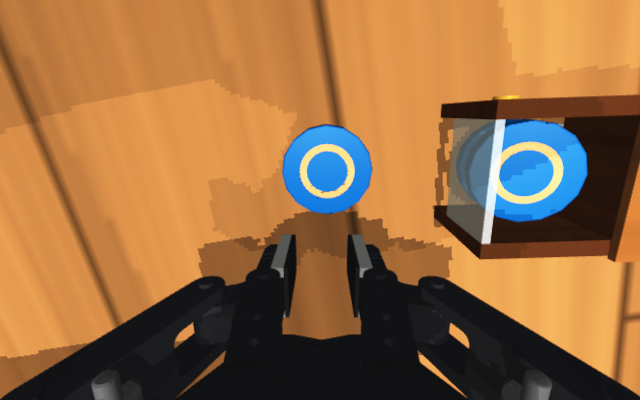

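Tips are about 7 mm up. I'll lower another 3.5 mm and start the push.

drive_tool(deltas="0 0 0.002 0 0.026; 0 0 0.0035 0 0.026; 0.005 0 0.0035 0 0.026; 0.01 0 0.0035 0 0.026; 0.015 0 0.0035 0 0.026; 0.02 0 0.0035 0 0.026; 0.026 0 0.0035 0 0.026; 0.032 0 0.0035 0 0.026; 0.038 0 0.0035 0 0.026; 0.042 0 0.0035 0 0.026; 0.045 0 0.0035 0 0.026; 0.045 0 0.0035 0 0.026")

```text
clock: 16.23
eef_pos: [535.7, 11.7, -37.5]
tool_rot: [3.14, 0.005, 1.392]
force: [-2.3, -8.5, 14.8]
width: 26.1
```

```bash
python3 g.py w9
```

```text
{'clock': 16.225, 'eef_pos': [535.659, 11.667, -37.538], 'tool_rot': [3.14, 0.005, 1.392], 'force': [-2.281, -8.527, 14.82], 'width': 26.059, 'qpos': [-0.016, 0.834, -0.095, 1.984, 0.234, 0.335, -0.48]}
finger min z [-1.8 -0.5 -0.1  1.3]
[321. 206.] [539.3  39.5  12. ] [539.4  39.6  12.4] [ 278  166   88   83 3470]
[321. 210.] [539.   37.7  12. ] [539.1  38.1  13.3] [ 302  191   39   38 1173]
[468. 253.] [603.1   4.1  12. ] [590.4  21.1  41.4] [458 239  19  30 350]
[530. 277.] [631.6 -14.   12. ] [6.189e+02 1.000e-01 3.160e+01] [ 474  239   90   72 2504]
[508. 270.] [621.3  -8.1  12. ] [610.9   4.1  30.1] [ 484  251   49   39 1523]
```

View pics/w9.png

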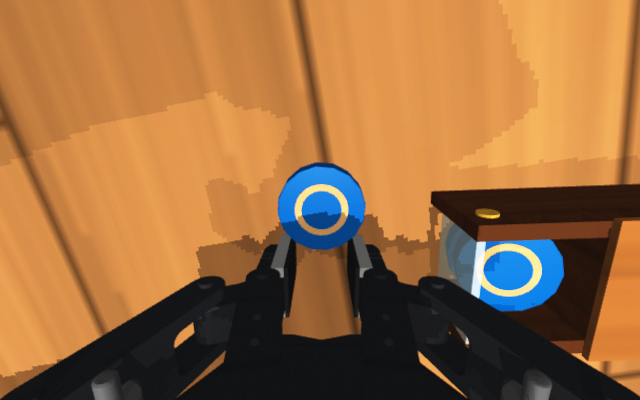

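The token is nested between the tips, but 15 N upward means the tips are rubbing the counter. I'll raise about 5 mm and keep pushing.

drive_tool(deltas="0 0 -0.003 0 0.026; 0 0 -0.005 0 0.026; 0.006 0 -0.005 0 0.026; 0.012 0 -0.005 0 0.026; 0.019 0 -0.005 0 0.026; 0.026 0 -0.005 0 0.026; 0.034 0 -0.005 0 0.026; 0.042 0 -0.005 0 0.026; 0.05 0 -0.005 0 0.026; 0.056 0 -0.005 0 0.026; 0.06 0 -0.005 0 0.026; 0.06 0 -0.005 0 0.026")

```text
clock: 17.77
eef_pos: [546.0, 76.0, -34.1]
tool_rot: [3.141, -0.0, 1.395]
force: [-0.3, 0.0, 0.3]
width: 25.7
```

```bash
python3 g.py w10
```

```text
{'clock': 17.775, 'eef_pos': [545.96, 75.964, -34.066], 'tool_rot': [3.141, -0.0, 1.395], 'force': [-0.26, 0.012, 0.323], 'width': 25.655, 'qpos': [-0.127, 0.838, -0.096, 1.941, 0.197, 0.372, -0.551]}
finger min z [-1.5 -0.6 -0.3  0.5]
[321. 202.] [549.5 104.4  12. ] [549.6 104.8  13.4] [ 279  163   85   82 3282]
[321. 206.] [549.3 102.6  12. ] [549.4 103.   13.5] [ 302  188   39   36 1115]
```

View pics/w10.png

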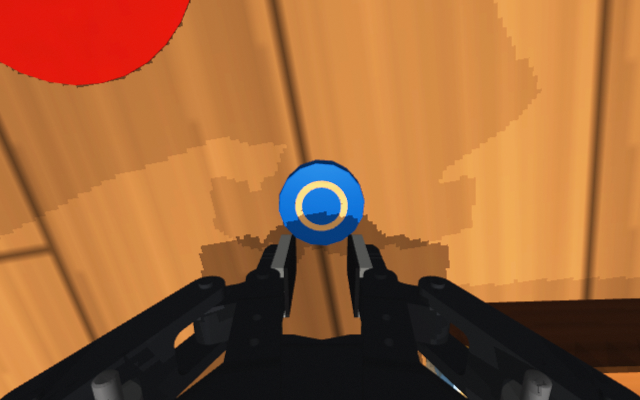

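The token is at (549,103) and clear of the dispenser. Next I back off, lift, turn to face the red round at 123.6°, and lower again.

drive_tool(deltas="-0.006 0 0 0 0.026; -0.012 0 0 0 0.026; -0.012 0 -0.03 0 0.026; -0.012 0 -0.06 0 0.026; -0.005 0.01 -0.06 -10 0.026; 0 0.02 -0.06 -20 0.026; 0 0.025 -0.06 -30 0.026; 0 0.025 -0.06 -40 0.026; 0 0.025 -0.06 -43.7 0.026; 0 0.025 -0.06 -43.7 0.026; 0 0.025 -0.06 -43.7 0.026")

```text
clock: 19.2
eef_pos: [570.4, 70.7, 25.9]
tool_rot: [-3.141, 0.0, 2.156]
force: [0.1, 0.5, -0.5]
width: 25.7
```

```bash
python3 g.py w11;  python3 - <<'E'
from h import *
im=imaging.get_image('top'); r,b=masks(im)
c,s=blob(r,(230,210,285,260)); print(c,s,w(im,c,0))
E
```

```text
{'clock': 19.2, 'eef_pos': [570.432, 70.713, 25.909], 'tool_rot': [-3.141, 0.0, 2.156], 'force': [0.131, 0.485, -0.498], 'width': 25.714, 'qpos': [0.042, 0.775, -0.338, 1.856, 0.435, 0.584, 0.011]}
finger min z [-1.7 -0.4  0.2 11.1]
[323. 161.] [548.7 103.5  12. ] [548.7 103.6  12.7] [ 293  131   61   61 1794]
[323. 162.] [549.3 102.5  12. ] [549.2 102.7  13.2] [309 149  28  28 604]
[318. 331.] [616.8  -5.9  12. ] [609.3   5.9  29.2] [306 323  25  16 311]
[254.34920635 233.43452381] [ 237  216   36   36 1008] [462.65071982 232.78842485   0.        ]
```

View pics/w11.png

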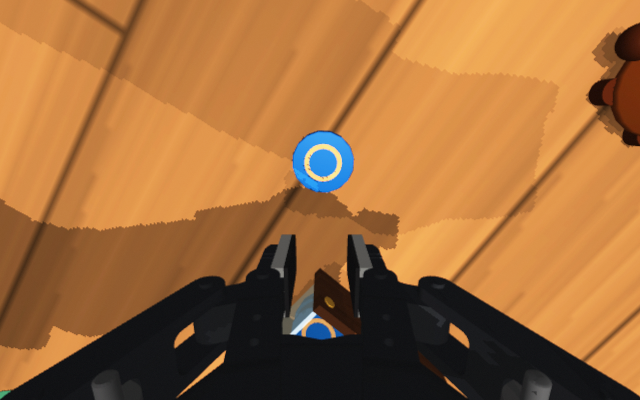

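drive_tool(deltas="0 0 0.03 0 0.026; 0 0 0.05 0 0.026; 0 0 0.057 0 0.026; 0 0 0.06 0 0.026; 0 0 0.06 0 0.026")

```text
clock: 19.92
eef_pos: [570.9, 71.4, -33.6]
tool_rot: [3.141, 0.0, 2.158]
force: [-0.9, -0.9, 0.1]
width: 26.2
```

drive_tool(deltas="0.005 0 0 0 0.026; 0.01 0 0 0 0.026; 0.015 0 0 0 0.026; 0.022 0 0 0 0.026; 0.03 0 0 0 0.026; 0.038 0 0 0 0.026; 0.046 0 0 0 0.026; 0.054 0 0 0 0.026; 0.062 0 0 0 0.026; 0.069 0 0 0 0.026; 0.074 0 0 0 0.026; 0.076 0 0 0 0.026")

```text
clock: 21.42
eef_pos: [528.3, 134.9, -34.1]
tool_rot: [3.142, -0.0, 2.158]
force: [-0.3, -0.7, -0.0]
width: 26.0
```

```bash
python3 g.py w12
```

```text
{'clock': 21.425, 'eef_pos': [528.276, 134.877, -34.063], 'tool_rot': [3.142, -0.0, 2.158], 'force': [-0.285, -0.672, -0.05], 'width': 25.971, 'qpos': [-0.147, 0.842, -0.238, 1.955, 0.471, 0.398, -0.159]}
finger min z [-1.9 -0.4  0.   8.3]
[321. 204.] [511.6 158.   12. ] [511.4 158.3  13.1] [ 279  165   85   81 3335]
[321. 207.] [512.5 156.6  12. ] [512.4 156.8  12.7] [ 302  189   39   37 1128]
```

View pics/w12.png

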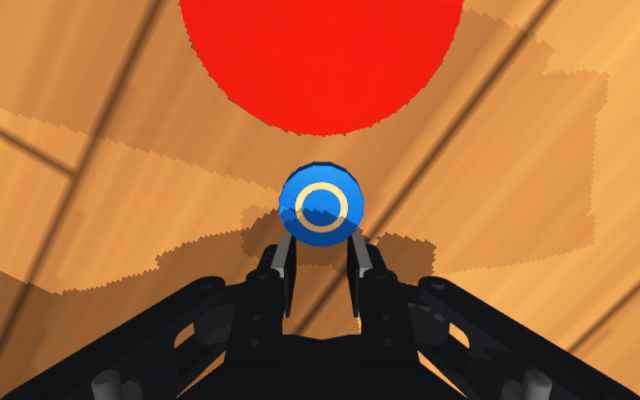

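The token is nested at (321,205) with the red round straight ahead. About 90 mm left.

drive_tool(deltas="0.006 0 0 0 0.026; 0.014 0 0 0 0.026; 0.023 0 0 0 0.026; 0.032 0 0 0 0.026; 0.041 0 0 0 0.026; 0.05 0 0 0 0.026; 0.059 0 0 0 0.026; 0.068 0 0 0 0.026; 0.076 0 0 0 0.026; 0.083 0 0 0 0.026; 0.087 0 0 0 0.026; 0.089 0 0 0 0.026")

```text
clock: 22.98
eef_pos: [479.1, 208.8, -34.1]
tool_rot: [3.142, 0.0, 2.158]
force: [0.9, -1.0, 0.3]
width: 25.7
```

drive_tool(deltas="-0.01 0 0 0 0.026; -0.025 0 0 0 0.026; -0.035 0 0 0 0.026; -0.04 0 -0.04 0 0.026; -0.05 0 -0.09 0 0.026; -0.09 0 -0.13 0 0.026; -0.12 0 -0.16 0 0.026; -0.12 -0.05 -0.18 0 0.026; -0.12 -0.1 -0.18 0 0.026; -0.12 -0.15 -0.18 0 0.026; -0.12 -0.15 -0.18 0 0.026; -0.12 -0.15 -0.18 0 0.026")

```text
clock: 24.48
eef_pos: [421.9, 25.4, 146.3]
tool_rot: [3.14, 0.001, 2.156]
force: [1.9, 0.1, -0.8]
width: 26.3
```

```bash
python3 g.py w13;  python3 - <<'E'
from h import *
im=imaging.get_image('top'); save(im,'t13')
r,b=masks(im)
N,l,t,c=cv2.connectedComponentsWithStats(b)
for i in range(1,N):
    if t[i,4]>15: print(c[i].round(),w(im,c[i],12).round(1),t[i])
cv2.imwrite('pics/t13c.png',cv2.resize(cv2.imread('pics/t13.png')[130:290,160:480],(800,400),interpolation=cv2.INTER_CUBIC))
im=imaging.get_image('side'); save(im,'s13')
cv2.imwrite('pics/s13c.png',cv2.resize(cv2.imread('pics/s13.png')[140:300,220:420],(750,600),interpolation=cv2.INTER_CUBIC))
E
```

```text
{'clock': 24.475, 'eef_pos': [421.938, 25.384, 146.319], 'tool_rot': [3.14, 0.001, 2.156], 'force': [1.862, 0.071, -0.783], 'width': 26.322, 'qpos': [0.204, 0.416, -0.445, 2.165, 0.305, 0.617, 0.127]}
finger min z [ -2.   -0.5   0.2 192. ]
[481.  23.] [462.4 230.9  12. ] [462.2 230.5  12.8] [460   0  44  47 981]
[482.  23.] [463.4 231.5  12. ] [463.1 230.9  13.2] [473  13  20  21 326]
[324. 189.] [615.3   3.1  12. ] [319 183  12  12  95]
[389. 228.] [ 487.6 -213.2   12. ] [387 222   7  12  19]
[255. 233.] [464.1 229.9  12. ] [249 228  12  11  94]
[396. 242.] [ 441.3 -235.8   12. ] [388 236  17  13  78]
```

View pics/t13c.png

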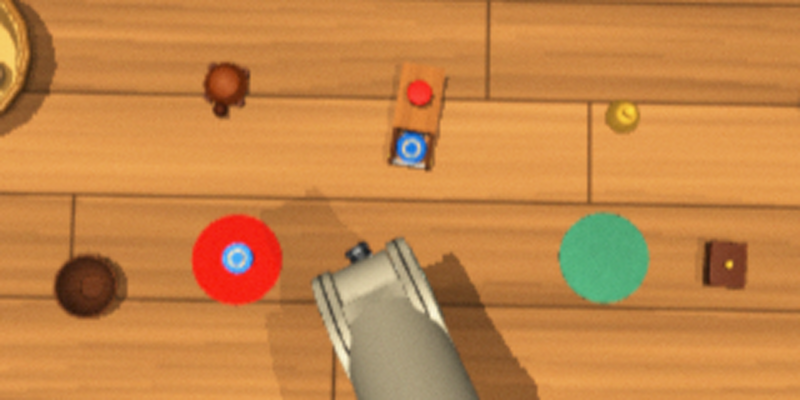

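View pics/s13c.png

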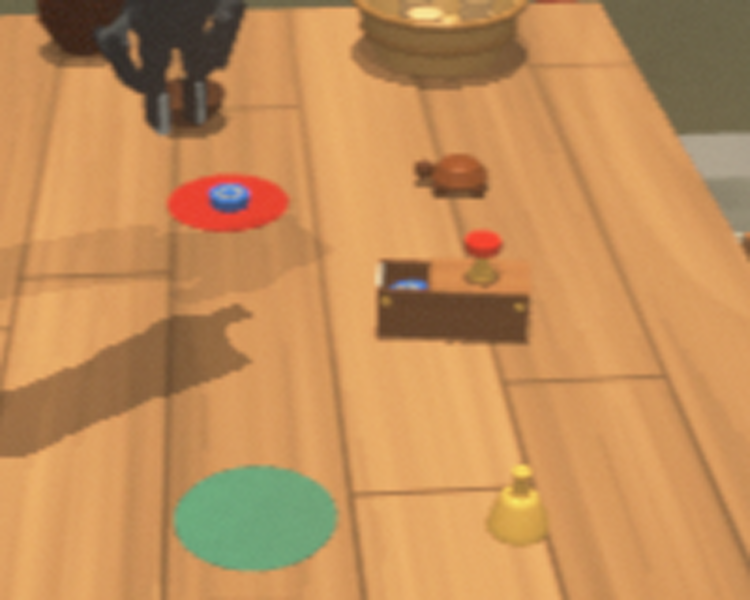

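View pics/w13.png

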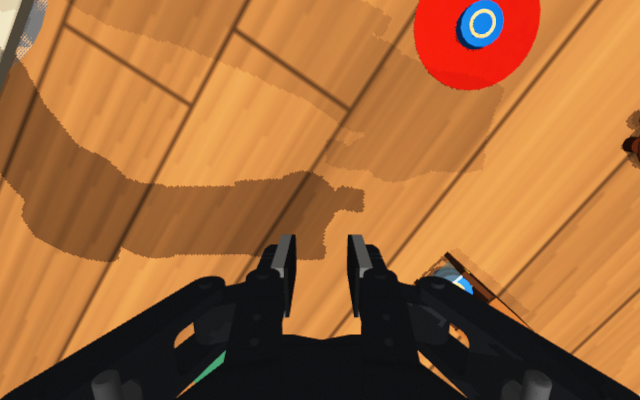

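The token is flat near the centre of the red round, at (255,233) in the top view. The plunger is up, the stack is in the magazine, nothing else has moved, and the arm is clear.

```bash
python3 -c "
from cell import ctrl
print(ctrl.finish_job())"
```

```text
the job is handed in; nothing more can be done
None
```

I pressed the plunger once to its stop and let it come back up, and a single token slid out. I then pushed it flat along the counter in two legs, first past the dispenser and then onto the red round. The job is handed in, but it reports no verdict. It took about 25 s of the 64 s allowed.

**Last checks:**
- **Token:** it lies flat at about (463, 231) mm. The red round's centre is at about (463, 233), so it is about 2–3 mm off, against the 42 mm allowed.
- **Dispenser:** the knob is back up, and the blue stack is still in the magazine.
- **Bystanders and arm:** the carvings, bell, bowl and box look unmoved in the top view. I judged this by eye rather than measuring it. The arm is clear of everything.

**What disagreed:**
- **Fingertip height:** the tips were about 38–43 mm above the reported TCP. My first press, which went by the reported height, stopped short of the knob and never touched it. After that I set heights from the camera depth and the force reading.
- **Counter contact:** during the first leg the tips rubbed the counter with about 15 N, so I raised them 5 mm and carried on.

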